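Clamp the ring block in the bench ratchet clamp

ROBOT

A 6-joint arm with a two-finger parallel gripper is mounted at the origin on the work surface. World frame = base frame: x ahead of the robot, y to its left, z up, the work surface at z = 0. Lengths are in m, angles in rad, forces in N, time in s.
With the tool pointing down it reaches from about 0.35 to 0.875 m from the base axis. Payload 15.5 kg.
Tool frame: the origin (TCP) lies at the very end of the fingers, on their centre line; the grasp point (between the pads) lies 19 mm behind it (robot.grip_depth is the z of the grasp point in the tool frame, in m); z points along the fingers, y is the direction in which the jaws open and shut (so a half turn about z gives the same grasp; the last joint's range is limited). The gripper opens to 85 mm and grips with 20 to 120 N. Pads are 22 mm wide; open, the fingers measure 114 mm over their backs; the gripper's body (76 mm by 85 mm) begins 54 mm behind the grasp point. The pads swing forward as they close: fully open they stand 13 mm farther back than shut.
Start: joints at [1.03, 0.494, 1.345, -0, 1.302, -0.096], TCP at [0.269, 0.564, 0.231] pointing down, gripper open.
Joint ranges: [-2.91, 2.91], [-0.82, 2.16], [0.22, 2.67], [-1.22, 4.37], [0.12, 2.79], [-3.08, 3.08]. Speed limits (rad/s): [1.89, 1.89, 2.57, 3.01, 3.01, 3.01].

INTERFACE

Orientations are given as [roll, pitch, yaw] about the fixed x, y, z axes, in that order (R = Rz(yaw) Ry(pitch) Rx(roll)).
In Python, from cell import robot gives the robot as it stands. The module is installed in compiled form; this text tells all that it offers.
- The arm moves only by the tool send_rows, never from a script. Its argument "moves" is a list of rows, each a list of 6 numbers: the shift along the tool's x, y, z in mm, then the turn, a rotation vector about the tool's x, y, z in rad. A call has 1 to 8 rows; each row shifts and turns the commanded pose from where the row before left it, along the tool's axes as they then stand; what a row does not reach is not made up. A row lasts 1/10 s, in which the tool goes at most 50 mm and 8.59 degrees, less where a joint would pass 70% of its speed; a pose out of reach is approached as far as the arm can. A call is refused whole if a number of a shift passes 50 or a number of a turn 0.15, either way. A call with a gripper value outside its range is refused whole. "fingers" is the finger opening in mm, from 0 to 85.4, set as the call begins (left out, the last holds). The fingers move at their own pace and stop on an object; "force" is the grip in N (left out, the last holds). Time passes only in rows, so rows that do not move let the fingers close. It gives the time, the measured TCP pose, the force and the opening at its end, in the units of the state.
- robot.sense(): the state, without advancing time (a new reading comes with each control period).
- robot.capture(name): name is "scene" or "top"; returns the picture (420x560x3 uint8, red, green, blue); there is no depth.
- robot.camera_info(name): a dict with "fx", "fy", "cx", "cy" (pixels), "dist" ([k1, k2, p1, p2, k3] as OpenCV has them; the pictures are not rectified), "cam_to_world" (4x4, takes a point from camera to world coordinates). Camera axes: x right, y down, z forward; pixel columns grow to the right and rows downward; lengths in m; the calibration is good to about 2 mm. A picture is of the moment at which its call begins. camera_info takes no time and is no camera call.
- robot.hand_in(): hands the job in, once; it reports no verdict.
The state is a dict: "time_s": time; "joint_positions": joint angles; "joint_velocities": joint speeds; "effort": joint torques, N m; "tcp_pos": TCP position; "tcp_rot": TCP orientation; "force": force on the tool from outside, world axes, zero at the start; "torque": the same for the moment, N m; "width": opening from 0.0 (shut) to 1.0 (fully open).
Only numpy, scipy, OpenCV 4.12 (cv2) and the standard library are available. Lean on these libraries where they do the work, as an engineer would, in place of code of your own. Each camera call takes 0.05 s, during which the arm holds its last target.

TASK

Stand the pale wooden block that carries the gold ring upright on the clamp's board, lengthwise between the sprung orange pad and the fixed jaw, and let go of it. Then pump the clamp's trigger (squeeze it towards the wooden handle, let it spring fully back, repeat) until the orange pad reaches the block and is pressed about half way into its jaw, never nearly all the way in as that crushes the block; move the jaw with the trigger only, never by pushing it by hand. Finish while still holding the trigger squeezed so that the block stays gripped, with the other things on the bench left where they are.

Things in the scene. Friction and masses are not known exactly. Their poses are not given: they have to be found in the camera images.
- clamp: Ratchet clamp on a pale board 320 x 90 x 12 mm, fixed to the bench. Origin on the bench under the bar's centre line; x along the bar from the wooden handle (x -94 mm) to the fixed jaw (face at x +135), z up. Board spans x -150 to +170. Dark ratchet housing: x -100 to -26, 40 mm wide, 60 mm high (ears around the trigger's pivot: 92 mm). A toothed bar slides through it and carries jaw head and pad.
- handle_grip (a point): Point inside the upright fixed wooden handle (12 mm thick along the clamp's x, 30 mm wide, top 158 mm above the bench), 129 mm above the bench, at the height of the trigger's brass bar. Axes as the clamp's. The handle's rear face is 6 mm behind this point.
- trigger_grip (a point): Centre of the trigger's brass cross-bar: a round bar 16 mm in diameter, 40 mm long across the clamp, 129 mm above the bench at rest. At rest it stands 46 mm in front (clamp +x) of handle_grip; handle and bar together then measure 60 mm over their outer faces, 40 mm when fully squeezed.
- trigger_bar: The trigger: steel stem with the brass cross-bar on its top; origin at its pivot, 80 mm above the bench. The bar's centre is 50 mm from the pivot, so the bar is squeezed 20 mm straight back towards the handle in a full pull.
- trigger (a joint): Trigger angle: 0 released (sprung back, 2 N at the brass bar), 0.44 rad fully squeezed (3.5 N from the spring). Drives the jaw 32 mm per rad once the pawl is in a tooth (8 mm pitch): up to 14 mm in the first full pull, 8 mm in later ones (after up to 0.2 rad free play). Let it back to 0 to catch the next tooth. Force at the bar acts about 1.5-fold at the pad, less 3 N of friction.
- jaw (a joint): Slide of the toothed bar and jaw head towards the fixed jaw, m; starts between 0 and 0.020, at most 0.060. Friction of 3 N holds it when the trigger springs back. Never pushed by hand.
- jaw_head: Dark steel jaw head that moves with the bar; origin on the bench in the clamp's centre line, axes as the clamp's, at the clamp's origin when joint jaw is 0; the head spans x 19 to 39 mm from it, and is 30 mm wide.
- pad (a joint): How far the orange pad is pressed into the jaw head, m: 0 free (12 mm gap between pad and head, showing a brass plunger), 0.012 all the way in. Spring of 1.8 N per mm: about half way in (6 mm) is 11 N on the block.
- pad_face: Orange pad, 6 mm thick, 30 x 30 mm, on the brass plunger, its centre 37 mm above the bench; origin at the centre of its rear face, x towards the fixed jaw.
- pad_front (a point): Centre of the orange pad's front face, 37 mm above the bench.
- fixed_jaw: Dark steel fixed jaw, 36 mm wide, 52 mm high above the board; origin on the board's top in the middle of its gripping face, axes as the clamp's.
- fixed_face (a point): Point on the gripping face of the fixed jaw, 37 mm above the bench. At the start the pad's front face is 58 to 78 mm from it.
- clamp_seat (a point): Point on the board's top (12 mm above the bench), 25 mm before the fixed jaw, on the centre line; axes as the clamp's. The block's underside centre set down here, block x along the clamp's x, leaves 3 mm to the fixed jaw.
- ring_block: Loose pale wooden block 44 (x) x 36 (y) x 50 (z) mm, 100 g, with a gold ring and green stone standing 16 mm out of its top; origin at the centre of its underside. It is grasped over its 36 mm width and set with its 44 mm length along the clamp, either way round. It stands left or right of the clamp.
- dark_block: Bystander: dark wooden block of the same size with a black plug in its top; origin at the centre of its underside.
- graver_a: Bystander: engraving tool lying behind the clamp, 100 mm long, bulb handle 32 mm in diameter.
- graver_b: Bystander: a second engraving tool like it.
- stone_dish: Bystander: white dish, 90 mm across, 22 mm high.
- mandrel: Bystander: upright steel ring mandrel, 190 mm high, foot 44 mm across.
- flux_jar: Bystander: amber jar with a black cap, 56 mm across, 70 mm high.
Things that resemble listed ones, but are neither listed nor needed, are in the scene too. Several things have the shape of the ring_block; the one meant has the colours described above.

How it is judged:
By the outcome, as a careful person would: the job done as asked, in the order asked, and still so for the second after the job is handed in, while the arm keeps its last pose, push and grip.
It also fails if it takes over 67 s, if anything falls off the work surface, if the arm or the gripper's body presses on something with over 40 N, if the wrist force passes 120 N, or if a joint passes its speed limit or range.

## Working session

There is one attempt and no reset: what is moved stays moved. The work goes in short steps, Python scripts to look and compute and a tool call to move; the robot and the scene stay as the last step left them, time stands still between calls to the robot, and variables do not carry over. Pictures are saved under pics/ and viewed, and the job is handed in when it is done.

Besides the shell and the picture viewer there is one more tool, called after "Call:" by a JSON object that holds its "api" and its "payload", one argument or row to a line. send_rows: Moves the arm, as the interface text tells. Its arguments: {"type":"object","properties":{"moves":{"type":"array"},"fingers":{"type":"number"},"force":{"type":"number"}},"required":["moves"]}

```bash
mkdir -p pics; cat > h.py <<'E'
import numpy as np, cv2
from cell import robot
def cap(n,f):
    im=robot.capture(n); cv2.imwrite('pics/'+f,im[:,:,::-1]); return im
def ray(n,u,v):
    c=robot.camera_info(n); K=np.array([[c['fx'],0,c['cx']],[0,c['fy'],c['cy']],[0,0,1.]])
    p=cv2.undistortPoints(np.array([[[u,v]]],float),K,np.array(c['dist'],float))[0,0]
    T=np.array(c['cam_to_world']); return T[:3,3],T[:3,:3]@np.array([p[0],p[1],1])
def onz(n,u,v,z):
    o,d=ray(n,u,v); return o+d*(z-o[2])/d[2]
def proj(n,P):
    c=robot.camera_info(n); K=np.array([[c['fx'],0,c['cx']],[0,c['fy'],c['cy']],[0,0,1.]])
    T=np.linalg.inv(np.array(c['cam_to_world']))
    r,_=cv2.Rodrigues(T[:3,:3]); return cv2.projectPoints(np.array(P,float).reshape(-1,1,3),r,T[:3,3],K,np.array(c['dist'],float))[0][:,0]
E
python3 - <<'E'
from h import *
cap('scene','s0.png');cap('top','t0.png')
for n in('scene','top'):
    c=robot.camera_info(n);print(n,c['fx'],np.round(c['cam_to_world'],3).tolist())
print(robot.sense(), robot.grip_depth)
E
```

```text
scene 399.31000327053124 [[-0.803, 0.362, -0.474, 1.01], [0.596, 0.466, -0.654, 0.564], [-0.016, -0.808, -0.59, 0.642], [0.0, 0.0, 0.0, 1.0]]
top 423.85393929754537 [[-0.013, -0.996, 0.091, 0.426], [-1.0, 0.013, -0.005, -0.012], [0.004, -0.091, -0.996, 1.358], [0.0, 0.0, 0.0, 1.0]]
{'time_s': 0.1, 'joint_positions': array([ 1.02951700e+00,  4.94136279e-01,  1.34609892e+00,  3.48472924e-05,
        1.30253237e+00, -9.55138698e-02]), 'joint_velocities': array([ 4.57968297e-04, -1.44792563e-03, -3.46021218e-03,  5.43954300e-04,
        5.53751133e-04,  9.15678912e-05]), 'effort': array([ 9.35652206e-04, -8.83585095e+01, -3.84557068e+01, -1.41451887e-04,
        5.14063431e-03, -1.10882218e-05]), 'tcp_pos': array([0.26928111, 0.56362613, 0.23074035]), 'tcp_rot': array([-3.14042630e+00, -1.45486584e-04,  2.69581786e+00]), 'force': array([-0.67130696,  0.77329228, -0.08803112]), 'torque': array([-8.25641497e-03, -7.52652388e-05,  3.44302084e-02]), 'width': 0.9995862741684994} -0.0187
```

View pics/s0.png

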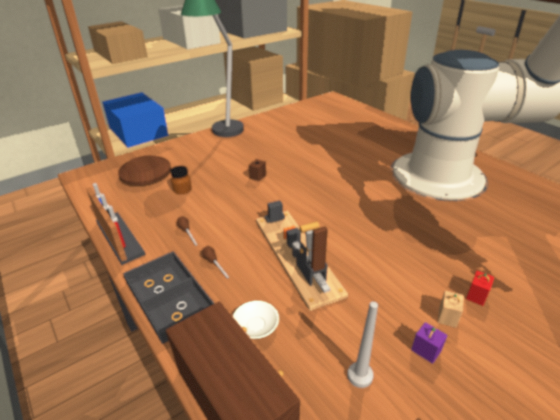

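View pics/t0.png

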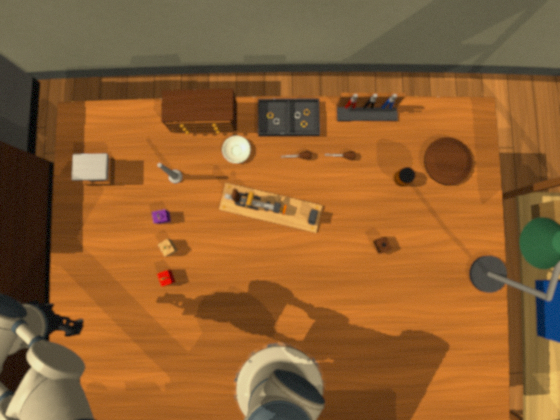

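The scene has four block-shaped things in the top view: purple (161,216), pale (167,248), red (165,278) and dark (382,245). The pale one at (167,248) fits the description. I'll check it in close crops.

```bash
python3 - <<'E'
import cv2,numpy as np
t=cv2.imread('pics/t0.png');s=cv2.imread('pics/s0.png')
a=cv2.resize(t[200:300,130:210],None,fx=5,fy=5,interpolation=cv2.INTER_CUBIC)
b=cv2.resize(s[260:360,410:500],None,fx=4.4,fy=5,interpolation=cv2.INTER_CUBIC)
cv2.imwrite('pics/c1.png',np.hstack([a,b]))
cv2.imwrite('pics/c2.png',cv2.resize(t[175:240,210:330],None,fx=6.5,fy=6.5,interpolation=cv2.INTER_CUBIC))
cv2.imwrite('pics/c3.png',cv2.resize(s[190:320,245:355],None,fx=4.5,fy=4.5,interpolation=cv2.INTER_CUBIC))
E
```

```text
(no output)
```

View pics/c1.png

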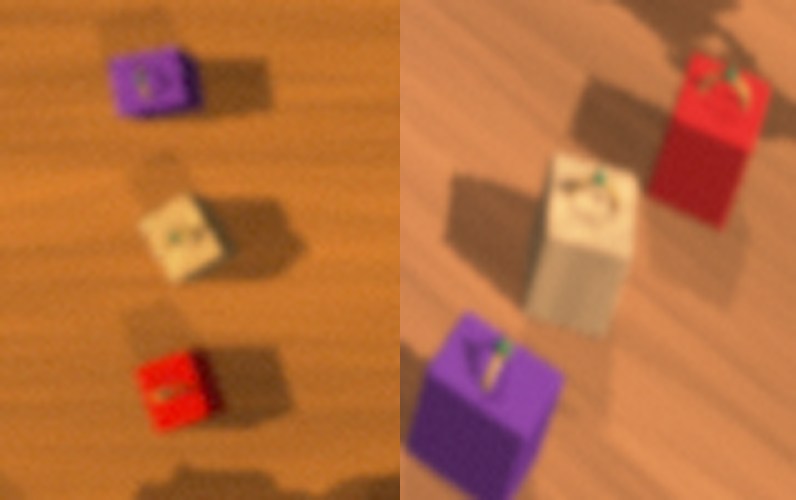

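View pics/c2.png

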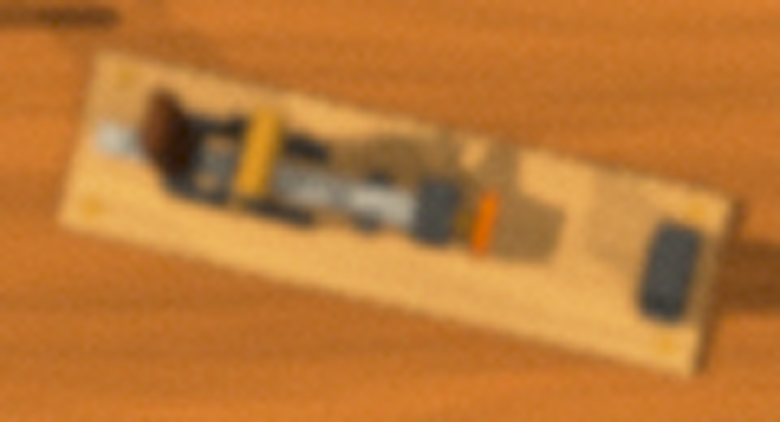

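View pics/c3.png

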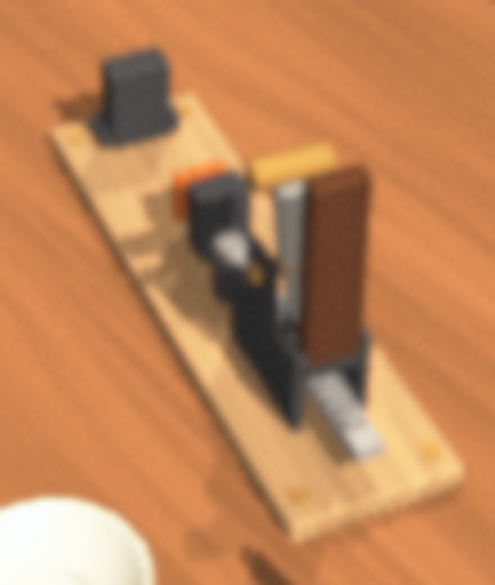

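The crop confirms it: pale wood with a gold ring and green stone at top (167,248). Next I'll measure the block and the clamp.

```bash
cat > m.py <<'E'
from h import *
t=cv2.imread('pics/t0.png');s=cv2.imread('pics/s0.png')
def big(im,box,k=6):
    x0,y0,x1,y1=box; return cv2.resize(im[y0:y1,x0:x1],None,fx=k,fy=k,interpolation=cv2.INTER_CUBIC)
def back(p,box,k=6): return (np.array(p)+.5)/k-.5+np.array(box[:2])
def pale(b):
    h=cv2.cvtColor(b,cv2.COLOR_BGR2HSV); return h
if __name__=='__main__':
    # block top view
    for name,im,box,pt in(('blk top',t,(140,228,195,268),(167,248)),('board',t,(205,170,335,245),(290,205)),('blk sc',s,(425,270,475,340),(455,298))):
        b=big(im,box);h=cv2.cvtColor(b,cv2.COLOR_BGR2HSV)
        for q in [pt,(box[0]+3,box[1]+3)]: print(name,q,h[int((q[1]-box[1])*6),int((q[0]-box[0])*6)])
        m=((h[...,1]<165)&(h[...,2]>140)&(h[...,0]<30)).astype(np.uint8)
        m=cv2.morphologyEx(m,cv2.MORPH_CLOSE,np.ones((25,25)))
        c=max(cv2.findContours(m,0,2)[0],key=cv2.contourArea)
        r=cv2.minAreaRect(c);bx=cv2.boxPoints(r);print(name,np.round(back(bx,box),1).tolist())
        o=b.copy();cv2.drawContours(o,[c],-1,(0,255,0),1);cv2.polylines(o,[bx.astype(int)],1,(255,0,0),1);cv2.imwrite('pics/m_%s.png'%name.replace(' ','_'),o)
        z=.012 if name=='board' else .05
        n='scene' if 'sc' in name else 'top'
        W=np.array([onz(n,*q,z) for q in back(bx,box)]);print(np.round(W,4).tolist(),'ctr',W.mean(0).round(4))
        e=[W[(i+1)%4]-W[i] for i in range(4)];print([(round(np.linalg.norm(q)*1e3,1),round(float(np.arctan2(q[1],q[0])),3)) for q in e])
E
python3 m.py
```

```text
blk top (167, 248) [ 18 161 206]
blk top (143, 231) [ 14 202 191]
blk top [[156.9, 244.4], [167.6, 238.1], [175.2, 250.7], [164.4, 257.1]]
[[0.4562, 0.3732, 0.05], [0.4757, 0.3396, 0.05], [0.4363, 0.3157, 0.05], [0.4169, 0.3492, 0.05]] ctr [0.4463 0.3444 0.05  ]
[(np.float64(38.8), -1.045), (np.float64(46.0), -2.596), (np.float64(38.7), 2.096), (np.float64(46.0), 0.549)]
board (290, 205) [ 17 159 176]
board (208, 173) [ 14 203 196]
board [[218.7, 209.3], [225.1, 182.2], [322.1, 205.0], [315.7, 232.1]]
[[0.5671, 0.1858, 0.012], [0.6545, 0.1654, 0.012], [0.5769, -0.1449, 0.012], [0.4904, -0.1227, 0.012]] ctr [0.5722 0.0209 0.012 ]
[(np.float64(89.8), -0.229), (np.float64(319.8), -1.816), (np.float64(89.3), 2.891), (np.float64(317.9), 1.327)]
blk sc (455, 298) [ 16 125 213]
blk sc (428, 273) [ 12 158 202]
blk sc [[424.6, 269.6], [474.4, 269.6], [474.4, 339.4], [424.6, 339.4]]
[[0.4249, 0.2619, 0.05], [0.3426, 0.3263, 0.05], [0.497, 0.4238, 0.05], [0.5656, 0.3697, 0.05]] ctr [0.4575 0.3454 0.05  ]
[(np.float64(104.5), 2.478), (np.float64(182.6), 0.563), (np.float64(87.4), -0.667), (np.float64(177.3), -2.488)]
```

The measured sizes match: block 46×39 mm against the nominal 44×36, board 319×89.5 mm. Next I'll check the pad, the brass bar and the fixed jaw against the model in both views.

```bash
cat >> h.py <<'E'
PH=-1.815; U=np.array([np.cos(PH),np.sin(PH),0]); V=np.array([-U[1],U[0],0]); O=np.array([.5722,.0209,0])-.010*U
def C(x,y,z): return O+U*x+V*y+np.array([0,0,z])
def inC(p): d=np.array(p)-O; return np.round(np.array([d@U,d@V,p[2]])*1e3,1)
E
python3 - <<'E'
from h import *
import m
def cen(im,box,f,k=6):
    b=m.big(im,box);h=cv2.cvtColor(b,cv2.COLOR_BGR2HSV);mk=f(h).astype(np.uint8)
    c=max(cv2.findContours(mk,0,2)[0],key=cv2.contourArea);r=cv2.minAreaRect(c)
    return m.back(r[0],box),m.back(cv2.boxPoints(r),box),np.array(r[1])/k
org=lambda h:(h[...,0]<=11)&(h[...,1]>225)&(h[...,2]>180)
brs=lambda h:(h[...,0]>=17)&(h[...,0]<=26)&(h[...,1]>190)&(h[...,2]>120)
p,bx,sz=cen(m.t,(275,195,295,220),org);print('pad top',p,sz,inC(onz('top',*p,.052)),[inC(onz('top',*q,.052)).tolist() for q in bx])
p,bx,sz=cen(m.t,(240,185,260,212),brs);print('brass top',p,sz,inC(onz('top',*p,.135)))
p2,bx,sz=cen(m.s,(298,218,325,236),brs);print('brass sc',p2,sz,inC(onz('scene',*p2,.131)))
p2,bx,sz=cen(m.s,(280,222,300,245),org);print('pad sc',p2,sz,inC(onz('scene',*p2,.045)))
o=cv2.resize(m.t[175:245,210:330],None,fx=6,fy=6,interpolation=cv2.INTER_CUBIC)
g=cv2.resize(m.s[190:310,240:360],None,fx=5,fy=5,interpolation=cv2.INTER_CUBIC)
pts=[C(x,y,z) for x,y,z in[(.135,-.018,.064),(.135,.018,.064),(.135,-.018,.012),(.135,.018,.012),(-.1,-.015,.158),(-.1,.015,.158),(-.088,-.015,.158),(-.088,.015,.158),(-.048,-.02,.129),(-.048,.02,.129),(.17,.045,.012),(.17,-.045,.012),(-.15,.045,.012),(-.15,-.045,.012)]]
for q in proj('top',pts): cv2.circle(o,tuple(int(v) for v in (q-[210,175]+.5)*6),3,(255,255,0),1)
for q in proj('scene',pts): cv2.circle(g,tuple(int(v) for v in (q-[240,190]+.5)*5),3,(255,255,0),1)
cv2.imwrite('pics/o1.png',o);cv2.imwrite('pics/g1.png',g)
E
```

```text
Traceback (most recent call last):
ValueError: max() iterable argument is empty
```

View pics/m_blk_top.png

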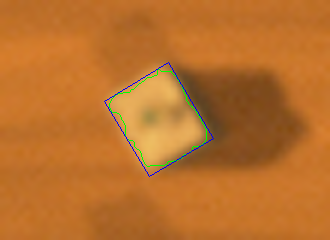

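```bash
cat > v.py <<'E'
from h import *
import m
def cen(im,box,f,k=6):
    b=m.big(im,box);h=cv2.cvtColor(b,cv2.COLOR_BGR2HSV);mk=f(h).astype(np.uint8)
    cs=cv2.findContours(mk,0,2)[0]
    if not cs: print('none',np.percentile(h.reshape(-1,3),[5,50,95],axis=0).tolist()); return None
    r=cv2.minAreaRect(max(cs,key=cv2.contourArea))
    return m.back(r[0],box),m.back(cv2.boxPoints(r),box),np.array(r[1])/k
org=lambda h:(h[...,0]<=11)&(h[...,1]>210)&(h[...,2]>150)
brs=lambda h:(h[...,0]>=17)&(h[...,0]<=26)&(h[...,1]>190)&(h[...,2]>120)
def show(t,s,tag):
    for lab,n,im,box,f,z in(('pad','top',t,(275,195,295,220),org,.052),('brass','top',t,(240,185,260,212),brs,.135),('brass','scene',s,(298,218,325,236),brs,.131),('pad','scene',s,(280,222,300,245),org,.045)):
        r=cen(im,box,f)
        if r: print(lab,n,r[0].round(1),r[2].round(1),inC(onz(n,*r[0],z)))
    o=cv2.resize(t[175:245,210:330],None,fx=6,fy=6,interpolation=cv2.INTER_CUBIC)
    g=cv2.resize(s[190:310,240:360],None,fx=5,fy=5,interpolation=cv2.INTER_CUBIC)
    pts=[C(x,y,z) for x,y,z in[(.135,-.018,.064),(.135,.018,.064),(.135,-.018,.012),(.135,.018,.012),(-.1,-.015,.158),(-.1,.015,.158),(-.088,-.015,.158),(-.088,.015,.158),(-.048,-.02,.129),(-.048,.02,.129),(.17,.045,.012),(.17,-.045,.012),(-.15,.045,.012),(-.15,-.045,.012)]]
    for q in proj('top',pts): cv2.circle(o,tuple(int(v) for v in (q-[210,175]+.5)*6),3,(255,255,0),1)
    for q in proj('scene',pts): cv2.circle(g,tuple(int(v) for v in (q-[240,190]+.5)*5),3,(255,255,0),1)
    cv2.imwrite('pics/o%s.png'%tag,o);cv2.imwrite('pics/g%s.png'%tag,g)
if __name__=='__main__': show(m.t,m.s,'1')
E
python3 v.py
```

```text
none [[14.0, 48.0, 81.0], [16.0, 159.0, 172.0], [18.0, 211.0, 233.0]]
brass top [249.5 197.8] [ 5.7 13. ] [-48.9   0.3 135. ]
none [[10.0, 38.0, 103.0], [13.0, 158.0, 208.0], [19.0, 161.0, 242.0]]
none [[0.0, 5.0, 47.0], [15.0, 117.0, 149.0], [30.0, 179.0, 244.0]]
```

View pics/o1.png

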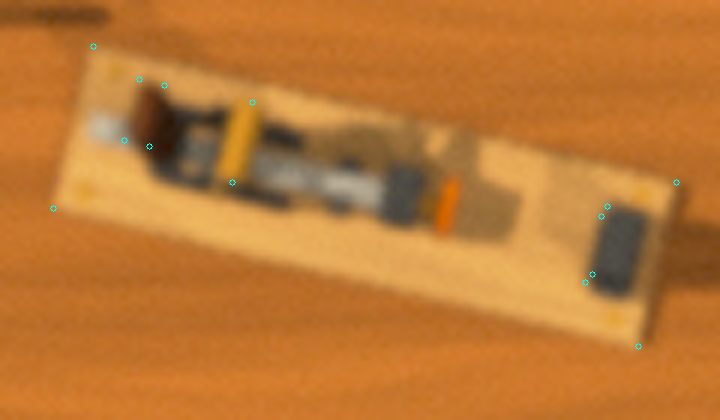

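View pics/g1.png

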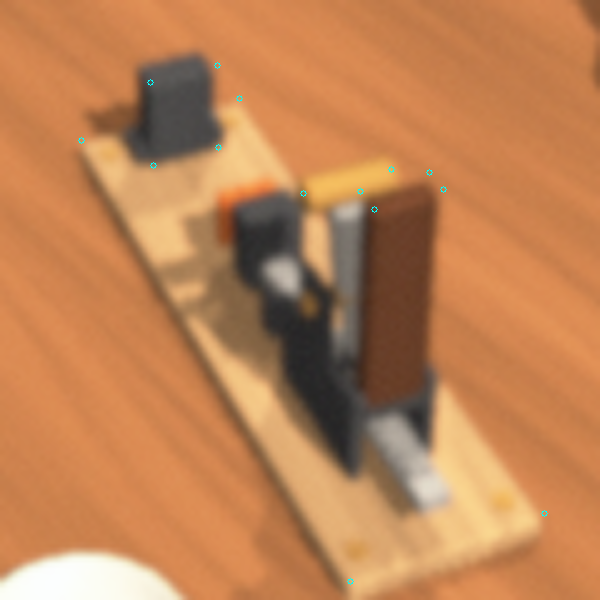

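```bash
python3 - <<'E'
from h import *
import m
b=m.big(m.t,(275,195,295,220));h=cv2.cvtColor(b,cv2.COLOR_BGR2HSV)
y=int((207-195)*6);print(h[y,::6].tolist())
for x,y in((438,205),(448,205),(459,205),(600,245),(605,245)): 
    for z in (.052,.064): print(x,z,inC(onz('top',x/6+210-.5,y/6+175-.5,z)))
bs=(240,190,360,310)
b=m.big(m.s,(425,270,475,340))
cv2.imwrite('pics/c4.png',b)
E
```

```text
[[20, 46, 83], [21, 44, 81], [20, 38, 80], [19, 36, 77], [19, 52, 78], [17, 105, 92], [16, 152, 111], [16, 167, 124], [15, 186, 147], [15, 231, 191], [15, 255, 220], [15, 231, 205], [15, 182, 174], [16, 161, 162], [16, 157, 159], [16, 157, 159], [16, 158, 160], [16, 156, 163], [16, 156, 168], [16, 158, 178]]
438 0.052 [50.  -0.1 52. ]
438 0.064 [50.3 -1.3 64. ]
448 0.052 [55.   1.1 52. ]
448 0.064 [55.2 -0.1 64. ]
459 0.052 [60.6  2.4 52. ]
459 0.064 [60.7  1.2 64. ]
600 0.052 [136.1  -1.1  52. ]
600 0.064 [135.5  -2.3  64. ]
605 0.052 [138.6  -0.5  52. ]
605 0.064 [138.   -1.7  64. ]
```

View pics/c4.png

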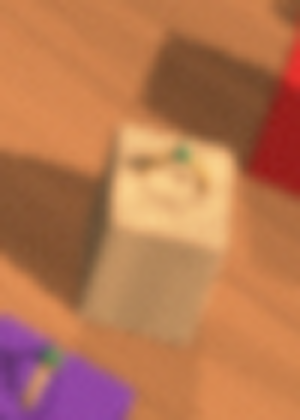

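```bash
python3 - <<'E'
from h import *
import m
W=[onz('scene',x/6+425-.5,y/6+270-.5,.05) for x,y in((120,122),(237,150),(222,252),(110,226))]
W=np.array(W);print(W.round(4),W.mean(0));
for i in range(4):
    e=W[(i+1)%4]-W[i];print(np.linalg.norm(e),np.arctan2(e[1],e[0]))
print(C(.110,0,.012),C(-.07,0,0),C(-.110,0,0))
E
```

```text
[[0.44   0.3214 0.05  ]
 [0.4203 0.3523 0.05  ]
 [0.4609 0.3737 0.05  ]
 [0.4796 0.3458 0.05  ]] [0.4501953 0.3483205 0.05     ]
0.036678908455498684 2.1388810868759696
0.04584917965991324 0.4843825982512368
0.0336284162741999 -0.9784314976399869
0.04651150302881978 -2.5901237270282973
[ 0.54802163 -0.07613302  0.012     ] [0.5915427  0.09852641 0.        ] [0.60121404 0.13733962 0.        ]
```

```bash
cat > plan.py <<'E'
from h import *
def plan(P,yaw,n,dpos=None):
    s=robot.sense();p=s['tcp_pos'];r=s['tcp_rot'];y=r[2]
    d=np.array(P)-p;dy=yaw-y
    while dy>2.8: dy-=2*np.pi
    while dy<-2.8-.6: dy+=2*np.pi
    print('at',p.round(4),r.round(3),'d',d.round(4),'dyaw',round(dy,3),'w',s['width'])
    for i in range(n):
        a=y+dy*i/n; R=np.array([[np.cos(a),np.sin(a),0],[np.sin(a),-np.cos(a),0],[0,0,-1]])
        l=R.T@(d/n)*1e3; print([round(float(v),1) for v in l]+[0,0,round(-dy/n,3)])
def st():
    s=robot.sense();print(round(s['time_s'],2),s['tcp_pos'].round(4),s['tcp_rot'].round(3),'F',s['force'].round(1),'w',round(s['width']*85.4,1))
E
python3 -c "
from plan import *
plan((.448,.346,.15),.545,15)"
```

```text
at [0.2693 0.5636 0.2307] [-3.14  -0.     2.696] d [ 0.1787 -0.2176 -0.0807] dyaw -2.151 w 0.9995862741684994
[-17.0, -8.0, 5.4, 0, 0, np.float64(0.143)]
[-18.0, -5.4, 5.4, 0, 0, np.float64(0.143)]
[-18.6, -2.8, 5.4, 0, 0, np.float64(0.143)]
[-18.8, -0.1, 5.4, 0, 0, np.float64(0.143)]
[-18.6, 2.5, 5.4, 0, 0, np.float64(0.143)]
[-18.0, 5.2, 5.4, 0, 0, np.float64(0.143)]
[-17.1, 7.7, 5.4, 0, 0, np.float64(0.143)]
[-15.8, 10.1, 5.4, 0, 0, np.float64(0.143)]
[-14.2, 12.2, 5.4, 0, 0, np.float64(0.143)]
[-12.3, 14.1, 5.4, 0, 0, np.float64(0.143)]
[-10.2, 15.8, 5.4, 0, 0, np.float64(0.143)]
[-7.8, 17.1, 5.4, 0, 0, np.float64(0.143)]
[-5.3, 18.0, 5.4, 0, 0, np.float64(0.143)]
[-2.7, 18.6, 5.4, 0, 0, np.float64(0.143)]
[-0.0, 18.8, 5.4, 0, 0, np.float64(0.143)]
```

Call:
{"api": "send_rows", "payload": {
  "moves": [
    [-17, -8, 5.4, 0, 0, 0.143],
    [-18, -5.4, 5.4, 0, 0, 0.143],
    [-18.6, -2.8, 5.4, 0, 0, 0.143],
    [-18.8, 0, 5.4, 0, 0, 0.143],
    [-18.6, 2.5, 5.4, 0, 0, 0.143],
    [-18, 5.2, 5.4, 0, 0, 0.143],
    [-17, 7.7, 5.4, 0, 0, 0.143],
    [-15.8, 10, 5.4, 0, 0, 0.143]
  ],
  "fingers": 85,
  "force": 40
}}

```text
time_s: 0.9
tcp_pos: [0.3653, 0.4474, 0.1876]
tcp_rot: [-3.141, 0.0, 1.546]
force: [-0.6, 0.5, 0.1]
width: 0.998
```

Call:
{"api": "send_rows", "payload": {
  "moves": [
    [-14.2, 12.2, 5.4, 0, 0, 0.143],
    [-12.3, 14, 5.4, 0, 0, 0.143],
    [-10.2, 15.8, 5.4, 0, 0, 0.143],
    [-7.8, 17, 5.4, 0, 0, 0.143],
    [-5.3, 18, 5.4, 0, 0, 0.143],
    [-2.7, 18.6, 5.4, 0, 0, 0.143],
    [0, 18.8, 5.4, 0, 0, 0.143],
    [0, 0, 0, 0, 0, 0]
  ]
}}

```text
time_s: 1.7
tcp_pos: [0.4495, 0.3455, 0.1494]
tcp_rot: [3.141, 0.001, 0.545]
force: [0.4, 0.3, -0.7]
width: 0.992
```

```bash
python3 -c "
from plan import *
st();plan((.448,.346,.016),.545,6)
cap('scene','s1.png')"
```

```text
1.7 [0.4495 0.3455 0.1494] [3.141e+00 1.000e-03 5.450e-01] F [ 0.4  0.3 -0.7] w 84.7
at [0.4495 0.3455 0.1494] [3.141e+00 1.000e-03 5.450e-01] d [-0.0015  0.0005 -0.1334] dyaw 0.0 w 0.9921272664828859
[-0.2, -0.2, 22.2, 0, 0, np.float64(-0.0)]
[-0.2, -0.2, 22.2, 0, 0, np.float64(-0.0)]
[-0.2, -0.2, 22.2, 0, 0, np.float64(-0.0)]
[-0.2, -0.2, 22.2, 0, 0, np.float64(-0.0)]
[-0.2, -0.2, 22.2, 0, 0, np.float64(-0.0)]
[-0.2, -0.2, 22.2, 0, 0, np.float64(-0.0)]
```

View pics/s1.png

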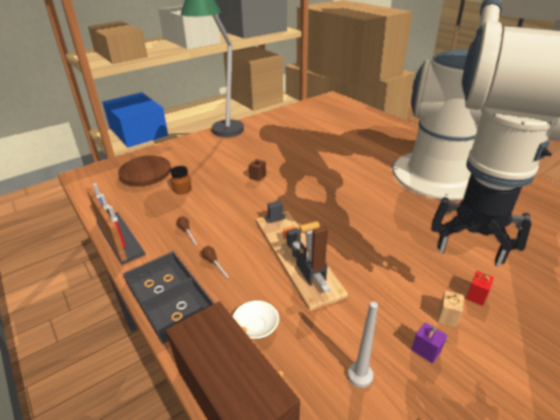

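The gripper is above the block and clear of its neighbours: pale block at (452,308), red at (481,288). Descending now.

Call:
{"api": "send_rows", "payload": {
  "moves": [
    [-1, -0.5, 30, 0, 0, 0],
    [0, 0, 30, 0, 0, 0],
    [0, 0, 30, 0, 0, 0],
    [0, 0, 25, 0, 0, 0],
    [0, 0, 18, 0, 0, 0],
    [0, 0, 0, 0, 0, 0],
    [0, 0, 0, 0, 0, 0]
  ]
}}

```text
time_s: 2.45
tcp_pos: [0.4473, 0.3476, 0.0177]
tcp_rot: [-3.142, 0.0, 0.553]
force: [-0.5, 0.5, 0.8]
width: 0.995
```

Call:
{"api": "send_rows", "payload": {
  "moves": [
    [0, 0, 0, 0, 0, 0],
    [0, 0, 0, 0, 0, 0],
    [0, 0, 0, 0, 0, 0],
    [0, 0, 0, 0, 0, 0],
    [0, 0, 0, 0, 0, 0],
    [0, 0, 0, 0, 0, 0],
    [0, 0, 0, 0, 0, 0],
    [0, 0, 0, 0, 0, 0]
  ],
  "fingers": 30
}}

```text
time_s: 3.25
tcp_pos: [0.4479, 0.3472, 0.018]
tcp_rot: [-3.142, -0.001, 0.551]
force: [-1.8, -0.8, 8.4]
width: 0.415
```

```bash
python3 -c "
from plan import *
st()
cap('scene','s2.png')"
```

```text
3.25 [0.4479 0.3472 0.018 ] [-3.142e+00 -1.000e-03  5.510e-01] F [-1.8 -0.8  8.4] w 35.4
```

View pics/s2.png

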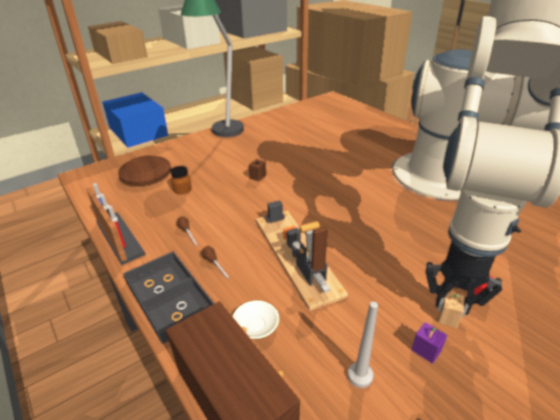

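The block is gripped at 35.4 mm width. I'll lift it and carry it over.

Call:
{"api": "send_rows", "payload": {
  "moves": [
    [0, 0, -15, 0, 0, 0],
    [0, 0, -35, 0, 0, 0],
    [0, 0, -45, 0, 0, 0],
    [0, 0, -45, 0, 0, 0],
    [0, 0, -30, 0, 0, 0],
    [0, 0, 0, 0, 0, 0]
  ]
}}

```text
time_s: 3.9
tcp_pos: [0.4493, 0.3481, 0.1917]
tcp_rot: [-3.142, -0.007, 0.551]
force: [0.5, -0.6, -1.7]
width: 0.414
```

```bash
python3 -c "
from plan import *
st()
plan(C(.108,0,.19),1.327,12)"
```

```text
3.9 [0.4493 0.3481 0.1917] [-3.142 -0.007  0.551] F [ 0.5 -0.6 -1.7] w 35.3
at [0.4493 0.3481 0.1917] [-3.142 -0.007  0.551] d [ 0.0992 -0.4223 -0.0017] dyaw 0.776 w 0.4137607188780583
[-11.4, 34.3, 0.1, 0, 0, np.float64(-0.065)]
[-13.6, 33.5, 0.1, 0, 0, np.float64(-0.065)]
[-15.7, 32.6, 0.1, 0, 0, np.float64(-0.065)]
[-17.8, 31.5, 0.1, 0, 0, np.float64(-0.065)]
[-19.8, 30.3, 0.1, 0, 0, np.float64(-0.065)]
[-21.7, 28.9, 0.1, 0, 0, np.float64(-0.065)]
[-23.5, 27.5, 0.1, 0, 0, np.float64(-0.065)]
[-25.2, 25.9, 0.1, 0, 0, np.float64(-0.065)]
[-26.9, 24.2, 0.1, 0, 0, np.float64(-0.065)]
[-28.4, 22.4, 0.1, 0, 0, np.float64(-0.065)]
[-29.8, 20.5, 0.1, 0, 0, np.float64(-0.065)]
[-31.0, 18.6, 0.1, 0, 0, np.float64(-0.065)]
```

Call:
{"api": "send_rows", "payload": {
  "moves": [
    [-11.4, 34.3, 0, 0, 0, -0.065],
    [-13.6, 33.5, 0, 0, 0, -0.065],
    [-15.7, 32.6, 0, 0, 0, -0.065],
    [-17.8, 31.5, 0, 0, 0, -0.065],
    [-19.8, 30.3, 0, 0, 0, -0.065],
    [-21.7, 28.9, 0, 0, 0, -0.065],
    [-23.5, 27.5, 0, 0, 0, -0.065],
    [-25.2, 25.9, 0, 0, 0, -0.065]
  ]
}}

```text
time_s: 4.7
tcp_pos: [0.5137, 0.064, 0.1866]
tcp_rot: [-3.141, 0.001, 1.074]
force: [-0.1, -0.2, -0.4]
width: 0.416
```

Call:
{"api": "send_rows", "payload": {
  "moves": [
    [-26.9, 24.2, 0, 0, 0, -0.065],
    [-28.4, 22.4, 0, 0, 0, -0.065],
    [-29.8, 20.5, 0, 0, 0, -0.065],
    [-31, 18.6, 0, 0, 0, -0.065],
    [0, 0, 0, 0, 0, 0],
    [0, 0, 0, 0, 0, 0]
  ]
}}

```text
time_s: 5.3
tcp_pos: [0.5471, -0.0757, 0.1865]
tcp_rot: [-3.14, -0.0, 1.329]
force: [-0.3, 0.2, -0.3]
width: 0.413
```

```bash
python3 -c "
from plan import *
st();print(inC(robot.sense()['tcp_pos']))
plan(C(.108,0,.075),1.327,4)
s=cap('scene','s3.png');t=cap('top','t3.png')
cv2.imwrite('pics/s3c.png',cv2.resize(s[100:280,200:380,::-1],None,fx=3.3,fy=3.3,interpolation=cv2.INTER_CUBIC))
cv2.imwrite('pics/t3c.png',cv2.resize(t[170:250,210:340,::-1],None,fx=5,fy=5,interpolation=cv2.INTER_CUBIC))"
```

```text
5.3 [ 0.5471 -0.0757  0.1865] [-3.14  -0.     1.329] F [-0.3  0.2 -0.3] w 35.3
[109.8  -1.  186.5]
at [ 0.5471 -0.0757  0.1865] [-3.14  -0.     1.329] d [ 0.0014  0.0015 -0.1115] dyaw -0.002 w 0.41345788677211953
[0.5, 0.3, 27.9, 0, 0, np.float64(0.0)]
[0.5, 0.3, 27.9, 0, 0, np.float64(0.0)]
[0.5, 0.3, 27.9, 0, 0, np.float64(0.0)]
[0.5, 0.3, 27.9, 0, 0, np.float64(0.0)]
```

View pics/s3c.png

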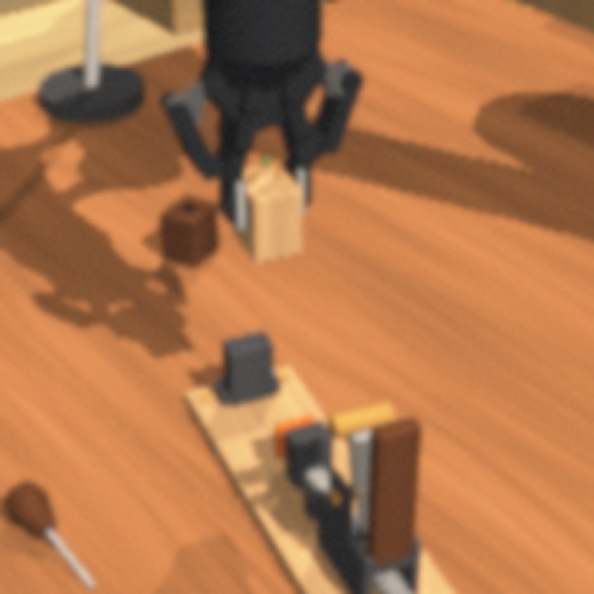

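View pics/t3c.png

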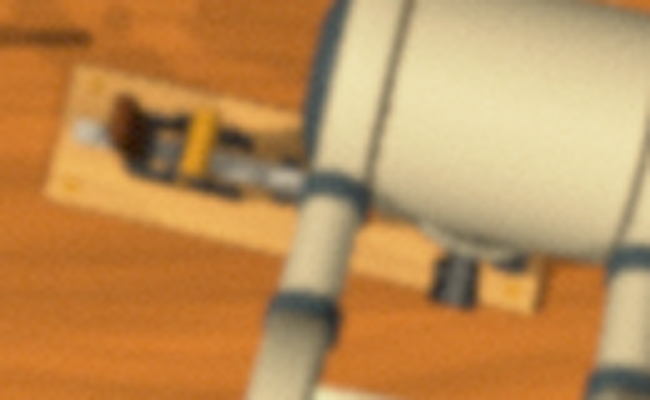

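```bash
python3 -c "
from plan import *
s=cv2.imread('pics/s3.png')
o=cv2.resize(s[140:200,260:310],None,fx=10,fy=10,interpolation=cv2.INTER_CUBIC)
for cx,col in((.1098,(255,0,0)),(.105,(0,255,0))):
  for q in proj('scene',[C(cx-.022,y-.001,z) for y in(-.018,.018) for z in(.169,.219)]): cv2.circle(o,tuple(int(v) for v in (q-[260,140]+.5)*10),4,col,1)
cv2.imwrite('pics/c5.png',o)"
```

```text
(no output)
```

View pics/c5.png

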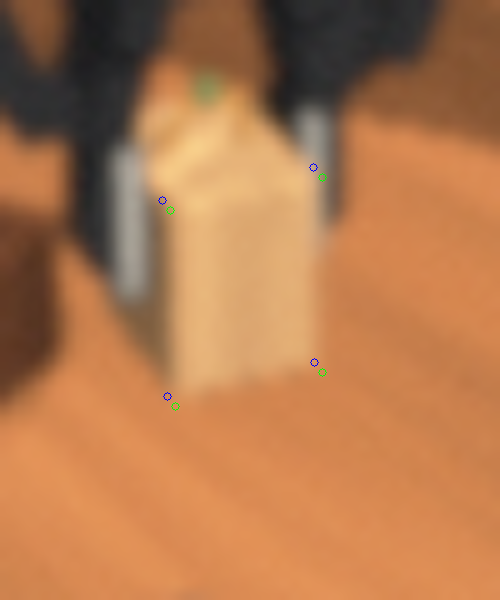

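Call:
{"api": "send_rows", "payload": {
  "moves": [
    [-0.5, 1, 25, 0, 0, 0],
    [0, 0, 30, 0, 0, 0],
    [0, 0, 30, 0, 0, 0],
    [0, 0, 20, 0, 0, 0],
    [0, 0, 0, 0, 0, 0],
    [0, 0, 0, 0, 0, 0]
  ]
}}

```text
time_s: 6.0
tcp_pos: [0.5483, -0.0752, 0.0826]
tcp_rot: [-3.141, -0.0, 1.332]
force: [-0.4, -0.4, -0.7]
width: 0.411
```

```bash
python3 -c "
from plan import *
st();print(inC(robot.sense()['tcp_pos']))
s=cap('scene','s4.png')
cv2.imwrite('pics/s4c.png',cv2.resize(s[170:270,240:340,::-1],None,fx=6,fy=6,interpolation=cv2.INTER_CUBIC))"
```

```text
6.0 [ 0.5483 -0.0752  0.0826] [-3.141 -0.     1.332] F [-0.4 -0.4 -0.7] w 35.1
[1.091e+02 1.000e-01 8.260e+01]
```

View pics/s4c.png

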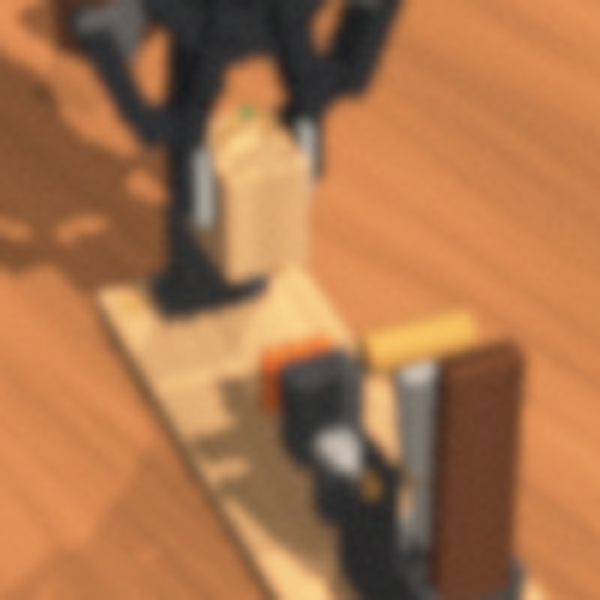

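Call:
{"api": "send_rows", "payload": {
  "moves": [
    [-1.5, 0, 25, 0, 0, -0.005],
    [0, 0, 15, 0, 0, 0],
    [0, 0, 8, 0, 0, 0],
    [0, 0, 2, 0, 0, 0],
    [0, 0, 0, 0, 0, 0],
    [0, 0, 0, 0, 0, 0]
  ]
}}

```text
time_s: 6.65
tcp_pos: [0.5486, -0.0775, 0.0332]
tcp_rot: [3.14, 0.0, 1.336]
force: [-0.3, 0.0, -0.6]
width: 0.416
```

```bash
python3 -c "
from plan import *
st();print(inC(robot.sense()['tcp_pos']))
s=cap('scene','s5.png')
cv2.imwrite('pics/s5c.png',cv2.resize(s[170:270,240:340,::-1],None,fx=6,fy=6,interpolation=cv2.INTER_CUBIC))"
```

```text
6.65 [ 0.5486 -0.0775  0.0332] [3.14  0.    1.336] F [-0.3  0.  -0.6] w 35.5
[111.2   0.9  33.2]
```

View pics/s5c.png

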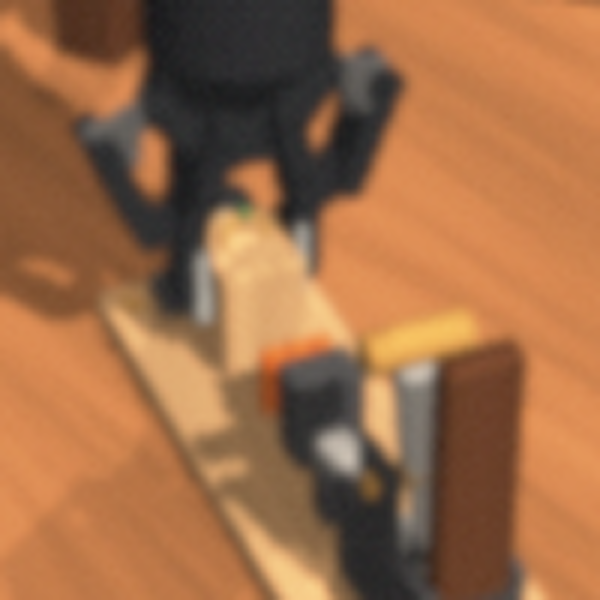

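Call:
{"api": "send_rows", "payload": {
  "moves": [
    [0, -0.8, 1, 0, 0, 0.009],
    [0, 0, 1, 0, 0, 0],
    [0, 0, 1, 0, 0, 0],
    [0, 0, 0, 0, 0, 0],
    [0, 0, 0, 0, 0, 0]
  ]
}}

```text
time_s: 7.2
tcp_pos: [0.5473, -0.0773, 0.03]
tcp_rot: [3.141, 0.0, 1.327]
force: [-3.7, 0.4, 16.5]
width: 0.414
```

The board contact reads 16 N. I'll ease off by 0.5 mm and release.

Call:
{"api": "send_rows", "payload": {
  "moves": [
    [0, 0, -0.7, 0, 0, 0],
    [0, 0, 0, 0, 0, 0]
  ]
}}

```text
time_s: 7.4
tcp_pos: [0.5473, -0.0773, 0.0301]
tcp_rot: [3.141, -0.0, 1.327]
force: [-1.1, -1.2, 2.9]
width: 0.415
```

Call:
{"api": "send_rows", "payload": {
  "moves": [
    [0, 0, 0, 0, 0, 0],
    [0, 0, 0, 0, 0, 0],
    [0, 0, 0, 0, 0, 0],
    [0, 0, 0, 0, 0, 0],
    [0, 0, 0, 0, 0, 0]
  ],
  "fingers": 70
}}

```text
time_s: 7.9
tcp_pos: [0.5473, -0.0773, 0.0299]
tcp_rot: [-3.142, 0.0, 1.327]
force: [-0.2, -0.2, 0.7]
width: 0.818
```

Call:
{"api": "send_rows", "payload": {
  "moves": [
    [0, 0, -15, 0, 0, 0],
    [0, 0, -30, 0, 0, 0],
    [0, 0, -45, 0, 0, 0],
    [0, 0, -45, 0, 0, 0],
    [0, 0, -45, 0, 0, 0],
    [0, 0, -10, 0, 0, 0],
    [0, 0, 0, 0, 0, 0]
  ]
}}

```text
time_s: 8.6
tcp_pos: [0.5481, -0.0775, 0.2217]
tcp_rot: [3.138, 0.0, 1.327]
force: [0.1, -0.6, -0.2]
width: 0.82
```

```bash
python3 -c "
from plan import *
st()
s=cap('scene','s6.png')
cv2.imwrite('pics/s6c.png',cv2.resize(s[170:270,240:340,::-1],None,fx=6,fy=6,interpolation=cv2.INTER_CUBIC))
plan(C(-.071,0,.22),2.898,14)"
```

```text
8.6 [ 0.5481 -0.0775  0.2217] [3.138 0.    1.327] F [ 0.1 -0.6 -0.2] w 70.0
at [ 0.5472 -0.0773  0.2199] [ 3.141 -0.     1.327] d [4.450e-02 1.768e-01 1.000e-04] dyaw 1.571 w 0.8187973727588602
[13.0, 0.0, -0.0, 0, 0, np.float64(-0.112)]
[12.9, 1.5, -0.0, 0, 0, np.float64(-0.112)]
[12.7, 2.9, -0.0, 0, 0, np.float64(-0.112)]
[12.3, 4.3, -0.0, 0, 0, np.float64(-0.112)]
[11.7, 5.7, -0.0, 0, 0, np.float64(-0.112)]
[11.0, 7.0, -0.0, 0, 0, np.float64(-0.112)]
[10.2, 8.1, -0.0, 0, 0, np.float64(-0.112)]
[9.2, 9.2, -0.0, 0, 0, np.float64(-0.112)]
[8.1, 10.2, -0.0, 0, 0, np.float64(-0.112)]
[6.9, 11.0, -0.0, 0, 0, np.float64(-0.112)]
[5.6, 11.7, -0.0, 0, 0, np.float64(-0.112)]
[4.3, 12.3, -0.0, 0, 0, np.float64(-0.112)]
[2.9, 12.7, -0.0, 0, 0, np.float64(-0.112)]
[1.4, 12.9, -0.0, 0, 0, np.float64(-0.112)]
```

View pics/s6c.png

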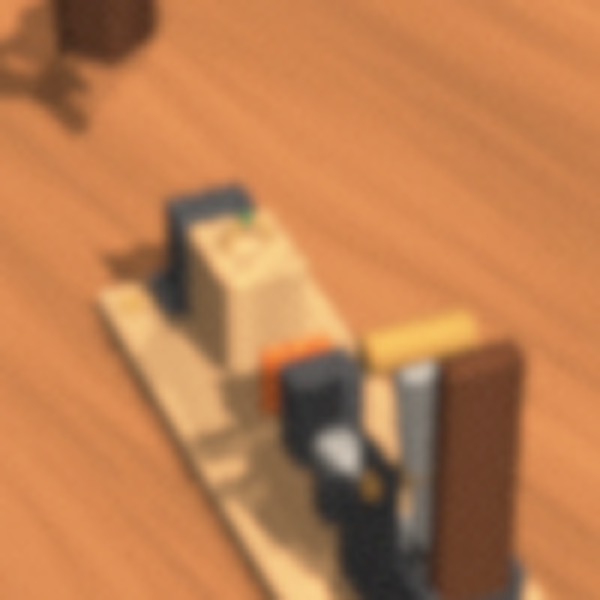

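The block stands upright in the clamp with a small gap to the fixed jaw (crop ≈(245,290)). Moving above the handle and trigger.

Call:
{"api": "send_rows", "payload": {
  "moves": [
    [13, 0, 0, 0, 0, -0.112],
    [12.9, 1.5, 0, 0, 0, -0.112],
    [12.7, 2.9, 0, 0, 0, -0.112],
    [12.3, 4.3, 0, 0, 0, -0.112],
    [11.7, 5.7, 0, 0, 0, -0.112],
    [11, 7, 0, 0, 0, -0.112],
    [10.2, 8.1, 0, 0, 0, -0.112],
    [9.2, 9.2, 0, 0, 0, -0.112]
  ],
  "fingers": 85
}}

```text
time_s: 9.45
tcp_pos: [0.5717, 0.0243, 0.2176]
tcp_rot: [-3.139, -0.002, 2.227]
force: [-0.1, -0.5, 0.4]
width: 0.996
```

Call:
{"api": "send_rows", "payload": {
  "moves": [
    [8.1, 10.2, 0, 0, 0, -0.112],
    [6.9, 11, 0, 0, 0, -0.112],
    [5.6, 11.7, 0, 0, 0, -0.112],
    [4.3, 12.3, 0, 0, 0, -0.112],
    [2.9, 12.7, 0, 0, 0, -0.112],
    [1.4, 12.9, 0, 0, 0, -0.112],
    [0, 0, 0, 0, 0, 0],
    [0, 0, 0, 0, 0, 0]
  ]
}}

```text
time_s: 10.25
tcp_pos: [0.591, 0.0992, 0.2183]
tcp_rot: [-3.141, -0.002, 2.892]
force: [-0.5, -0.8, 0.8]
width: 0.997
```

```bash
python3 -c "
from plan import *
st();print(inC(robot.sense()['tcp_pos']))
s=cap('scene','s7.png');t=cap('top','t7.png')
cv2.imwrite('pics/s7c.png',cv2.resize(s[130:280,220:370,::-1],None,fx=4,fy=4,interpolation=cv2.INTER_CUBIC))
cv2.imwrite('pics/t7c.png',cv2.resize(t[170:250,210:340,::-1],None,fx=5,fy=5,interpolation=cv2.INTER_CUBIC))
plan(C(-.071,0,.108),2.898,4)"
```

```text
10.25 [0.591  0.0992 0.2183] [-3.141e+00 -2.000e-03  2.892e+00] F [-0.5 -0.8  0.8] w 85.1
[-70.5  -0.7 218.3]
at [0.5913 0.0988 0.2191] [-3.141e+00 -1.000e-03  2.892e+00] d [ 0.0005  0.0007 -0.1111] dyaw 0.006 w 0.9973357032492103
[-0.1, 0.2, 27.8, 0, 0, np.float64(-0.002)]
[-0.1, 0.2, 27.8, 0, 0, np.float64(-0.002)]
[-0.1, 0.2, 27.8, 0, 0, np.float64(-0.002)]
[-0.1, 0.2, 27.8, 0, 0, np.float64(-0.002)]
```

View pics/s7c.png

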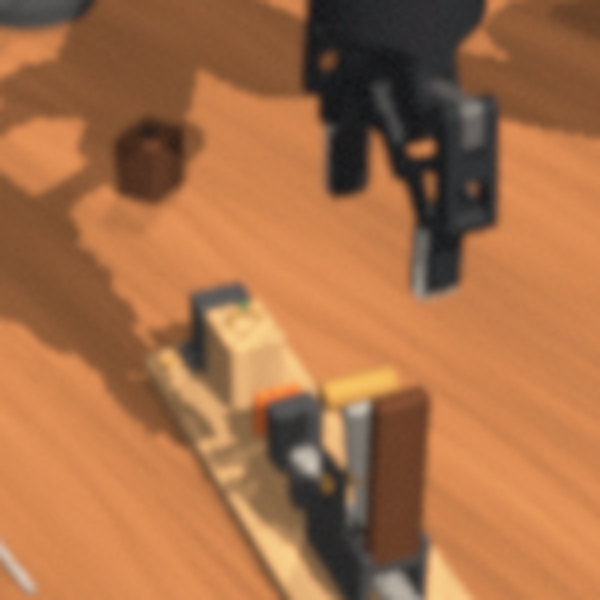

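View pics/t7c.png

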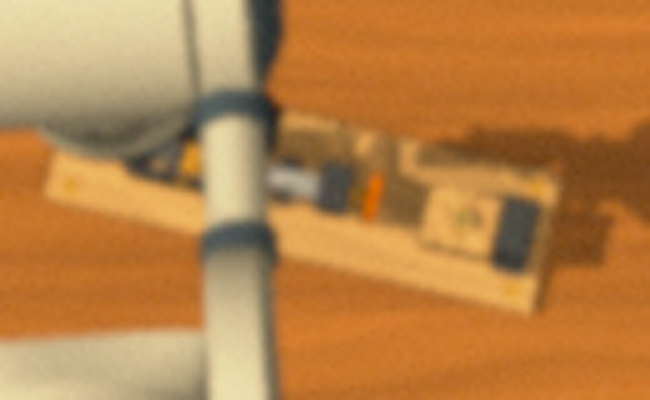

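The top view shows the pad (372,195) and block (460,222) while the arm is at the trigger, so I can watch them there. Lowering over the handle and bar.

Call:
{"api": "send_rows", "payload": {
  "moves": [
    [0, 0.5, 25, 0, 0, -0.006],
    [0, 0, 25, 0, 0, 0],
    [0, 0, 25, 0, 0, 0],
    [0, 0, 22, 0, 0, 0],
    [0, 0, 12, 0, 0, 0],
    [0, 0, 0, 0, 0, 0],
    [0, 0, 0, 0, 0, 0]
  ]
}}

```text
time_s: 11.05
tcp_pos: [0.5922, 0.0996, 0.1116]
tcp_rot: [3.141, 0.0, 2.9]
force: [-0.1, 0.1, -0.5]
width: 0.997
```

```bash
python3 -c "
from plan import *
st();print(inC(robot.sense()['tcp_pos']))
s=cap('scene','s8.png')
cv2.imwrite('pics/s8c.png',cv2.resize(s[130:280,220:370,::-1],None,fx=4,fy=4,interpolation=cv2.INTER_CUBIC))
"
```

```text
11.05 [0.5922 0.0996 0.1116] [3.141 0.    2.9  ] F [-0.1  0.1 -0.5] w 85.1
[-71.2   0.4 111.6]
```

View pics/s8c.png

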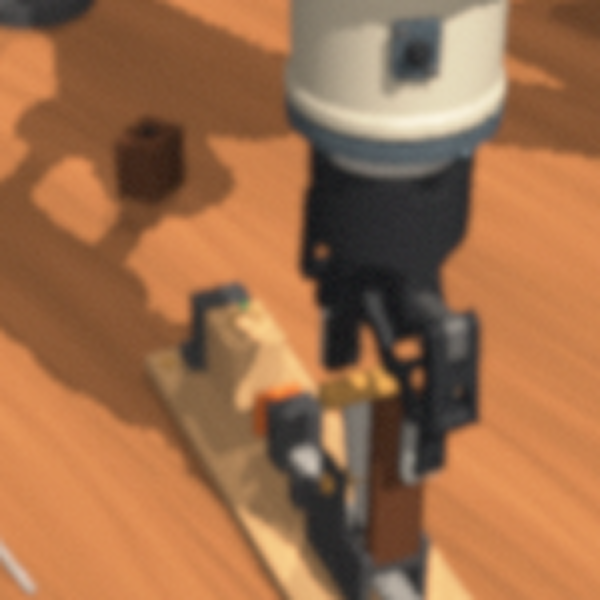

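Call:
{"api": "send_rows", "payload": {
  "moves": [
    [0, 0, 4, 0, 0, 0],
    [0, 0, 0, 0, 0, 0],
    [0, 0, 0, 0, 0, 0],
    [0, 0, 0, 0, 0, 0],
    [0, 0, 0, 0, 0, 0]
  ],
  "fingers": 66,
  "force": 60
}}

```text
time_s: 11.6
tcp_pos: [0.5919, 0.0998, 0.1071]
tcp_rot: [3.142, 0.0, 2.901]
force: [0.1, 0.4, 0.3]
width: 0.772
```

Call:
{"api": "send_rows", "payload": {
  "moves": [
    [0, 2, 0, 0, 0, 0],
    [0, 2, 0, 0, 0, 0],
    [0, 0, 0, 0, 0, 0]
  ]
}}

```text
time_s: 11.9
tcp_pos: [0.5929, 0.1039, 0.107]
tcp_rot: [-3.141, 0.0, 2.901]
force: [-0.2, -1.8, 0.9]
width: 0.776
```

Call:
{"api": "send_rows", "payload": {
  "moves": [
    [0, 2, 0, 0, 0, 0],
    [0, 2, 0, 0, 0, 0],
    [0, 0, 0, 0, 0, 0]
  ]
}}

```text
time_s: 12.2
tcp_pos: [0.5939, 0.1078, 0.107]
tcp_rot: [-3.142, 0.0, 2.901]
force: [-0.7, -2.7, 2.1]
width: 0.77
```

```bash
cat > fz.py <<'E'
from plan import *
s=robot.sense();st();print(inC(s['tcp_pos']),'push along -U',round(float(s['force']@U),1))
E
python3 fz.py
```

```text
12.2 [0.5939 0.1078 0.107 ] [-3.142  0.     2.901] F [-0.7 -2.7  2.1] w 65.8
[-79.6   0.  107. ] push along -U 2.8
```

Call:
{"api": "send_rows", "payload": {
  "moves": [
    [0, 3, 0, 0, 0, 0],
    [0, 3, 0, 0, 0, 0],
    [0, 3, 0, 0, 0, 0],
    [0, 2, 0, 0, 0, 0],
    [0, 0, 0, 0, 0, 0]
  ]
}}

```text
time_s: 12.7
tcp_pos: [0.5965, 0.1185, 0.107]
tcp_rot: [-3.141, 0.0, 2.901]
force: [-0.4, -4.3, 3.8]
width: 0.776
```

```bash
python3 fz.py; python3 -c "
from h import *
t=cap('top','t9.png')
cv2.imwrite('pics/t9c.png',cv2.resize(t[190:240,255:325,::-1],None,fx=9,fy=9,interpolation=cv2.INTER_CUBIC))"
```

```text
12.7 [0.5965 0.1185 0.107 ] [-3.141  0.     2.901] F [-0.4 -4.3  3.8] w 66.3
[-90.6   0.  107. ] push along -U 4.2
```

View pics/t9c.png

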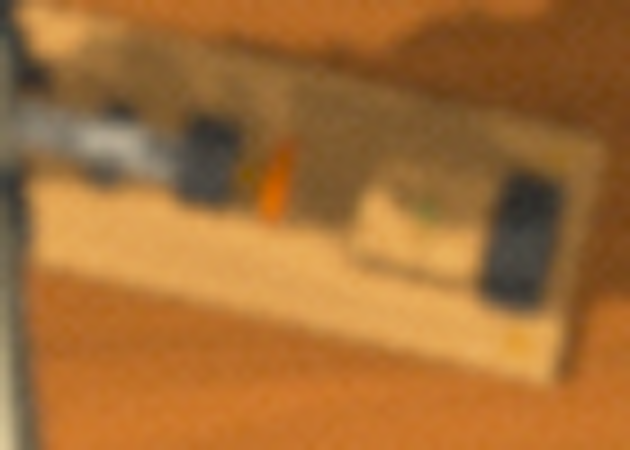

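Call:
{"api": "send_rows", "payload": {
  "moves": [
    [0, 1, 0, 0, 0, 0],
    [0, 1, 0, 0, 0, 0],
    [0, 0, 0, 0, 0, 0]
  ]
}}

```text
time_s: 13.05
tcp_pos: [0.5969, 0.1202, 0.107]
tcp_rot: [-3.142, 0.0, 2.901]
force: [-0.2, -4.7, 3.0]
width: 0.769
```

Call:
{"api": "send_rows", "payload": {
  "moves": [
    [0, 1, 0, 0, 0, 0],
    [0, 0, 0, 0, 0, 0]
  ]
}}

```text
time_s: 13.25
tcp_pos: [0.5972, 0.1212, 0.107]
tcp_rot: [-3.142, 0.0, 2.901]
force: [-1.0, -3.8, 4.0]
width: 0.77
```

```bash
cat > pad.py <<'E'
import sys
from plan import *
tag=sys.argv[1]
t=cap('top','t%s.png'%tag); box=(255,190,325,240);k=9
b=cv2.resize(t[box[1]:box[3],box[0]:box[2],::-1],None,fx=k,fy=k,interpolation=cv2.INTER_CUBIC);cv2.imwrite('pics/t%sc.png'%tag,b)
h=cv2.cvtColor(b,cv2.COLOR_BGR2HSV).astype(int)
R=b[...,2].astype(int)-b[...,0]  # R-B : orange high
m=((h[...,1]>205)&(h[...,0]<17)&(b[...,2]>120)).astype(np.uint8); m[:120-20]=0;m[250:]=0;m[:,:150]=0;m[:,430:]=0
cs=cv2.findContours(m,0,2)[0]
if cs:
    c=max(cs,key=cv2.contourArea);M=cv2.moments(c);p=np.array([M['m10'],M['m01']])/max(M['m00'],1)
    q=(p+.5)/k-.5+np.array(box[:2]);print('pad c px',q.round(2),'area',M['m00'],'clamp',inC(onz('top',*q,.050)))
import runpy;runpy.run_path('fz.py')
E
python3 pad.py 10
```

```text
pad c px [285.69 209.77] area 1815.5 clamp [60.4 -0.9 50. ]
13.3 [0.5972 0.1212 0.107 ] [3.142 0.    2.901] F [-1.  -5.7  3.9] w 66.1
[-93.3   0.  107. ] push along -U 5.8
```

Call:
{"api": "send_rows", "payload": {
  "moves": [
    [0, 1, 0, 0, 0, 0],
    [0, 0, 0, 0, 0, 0]
  ]
}}

```text
time_s: 13.5
tcp_pos: [0.5974, 0.1221, 0.107]
tcp_rot: [-3.141, -0.0, 2.901]
force: [-1.1, -5.6, 3.5]
width: 0.775
```

```bash
python3 pad.py 11
```

```text
pad c px [285.83 209.92] area 1835.5 clamp [60.9 -1.3 50. ]
13.55 [0.5974 0.1221 0.107 ] [-3.141  0.     2.901] F [-1.1 -5.7  3.6] w 66.1
[-94.3  -0.  107. ] push along -U 5.8
```

View pics/t11c.png

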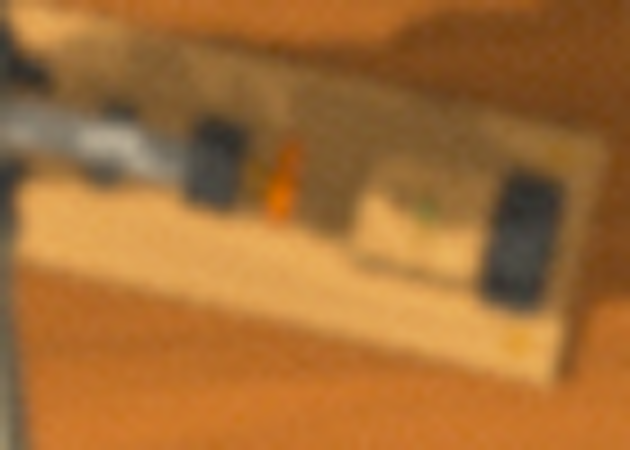

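Call:
{"api": "send_rows", "payload": {
  "moves": [
    [0, 1, 0, 0, 0, 0],
    [0, 0, 0, 0, 0, 0]
  ]
}}

```text
time_s: 13.75
tcp_pos: [0.5976, 0.1229, 0.1069]
tcp_rot: [-3.141, -0.0, 2.901]
force: [-1.2, -7.6, 2.9]
width: 0.777
```

```bash
python3 fz.py
```

```text
13.75 [0.5976 0.1229 0.1069] [-3.141 -0.     2.901] F [-1.2 -7.6  2.9] w 66.3
[-9.510e+01 -1.000e-01  1.069e+02] push along -U 7.7
```

The stop is at TCP clamp x ≈ -95. I'll release to -72 and pump again.

Call:
{"api": "send_rows", "payload": {
  "moves": [
    [0, -6, 0, 0, 0, 0],
    [0, -6, 0, 0, 0, 0],
    [0, -6, 0, 0, 0, 0],
    [0, -5, 0, 0, 0, 0],
    [0, 0, 0, 0, 0, 0],
    [0, 0, 0, 0, 0, 0]
  ]
}}

```text
time_s: 14.35
tcp_pos: [0.5922, 0.1007, 0.107]
tcp_rot: [3.141, 0.0, 2.9]
force: [0.4, -0.7, 0.2]
width: 0.775
```

```bash
python3 pad.py 12
```

```text
pad c px [286.11 209.8 ] area 1914.5 clamp [61.7 -0.7 50. ]
14.4 [0.5922 0.1009 0.107 ] [3.141 0.    2.901] F [-0.1 -0.3 -0.3] w 65.9
[-7.25e+01  1.00e-01  1.07e+02] push along -U 0.3
```

View pics/t12c.png

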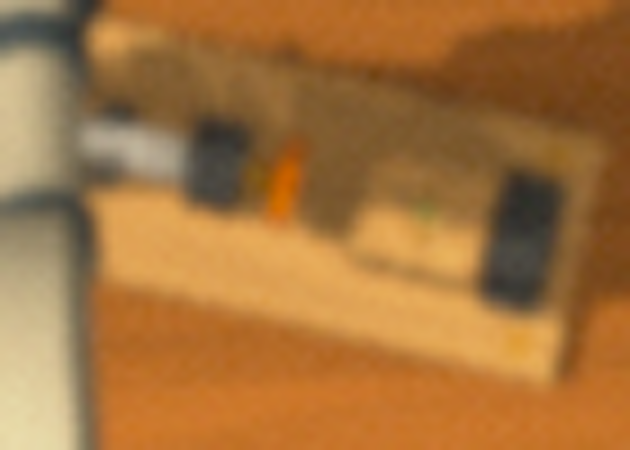

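Call:
{"api": "send_rows", "payload": {
  "moves": [
    [0, 5, 0, 0, 0, 0],
    [0, 5, 0, 0, 0, 0],
    [0, 5, 0, 0, 0, 0],
    [0, 4, 0, 0, 0, 0],
    [0, 3.3, 0, 0, 0, 0],
    [0, 0, 0, 0, 0, 0],
    [0, 0, 0, 0, 0, 0]
  ]
}}

```text
time_s: 15.1
tcp_pos: [0.5976, 0.1227, 0.107]
tcp_rot: [-3.141, 0.0, 2.901]
force: [-0.3, -5.3, 2.0]
width: 0.771
```

```bash
python3 pad.py 13
```

```text
pad c px [288.73 210.39] area 1813.5 clamp [70.  -0.6 50. ]
15.15 [0.5976 0.1227 0.107 ] [-3.141  0.     2.901] F [-1.1 -4.6  2.9] w 66.0
[-94.9   0.  107. ] push along -U 4.8
```

Call:
{"api": "send_rows", "payload": {
  "moves": [
    [0, -6, 0, 0, 0, 0],
    [0, -6, 0, 0, 0, 0],
    [0, -6, 0, 0, 0, 0],
    [0, -4.5, 0, 0, 0, 0],
    [0, 0, 0, 0, 0, 0],
    [0, 0, 0, 0, 0, 0]
  ]
}}

```text
time_s: 15.75
tcp_pos: [0.5922, 0.1006, 0.107]
tcp_rot: [3.141, 0.0, 2.9]
force: [0.3, 0.3, 0.6]
width: 0.774
```

```bash
python3 pad.py 14
```

```text
pad c px [288.64 210.42] area 1988.5 clamp [69.8 -0.8 50. ]
15.8 [0.5922 0.1007 0.107 ] [3.141 0.    2.901] F [-0.2  0.4 -0.1] w 66.2
[-7.22e+01  1.00e-01  1.07e+02] push along -U -0.3
```

View pics/t14c.png

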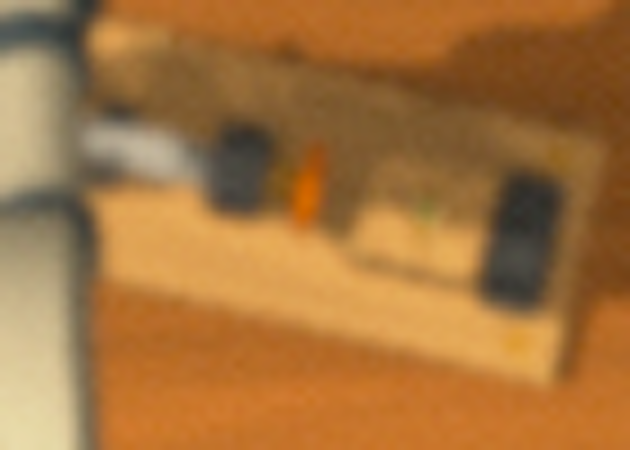

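That pull advanced the pad exactly 8 mm. Third pull.

Call:
{"api": "send_rows", "payload": {
  "moves": [
    [0, 5, 0, 0, 0, 0],
    [0, 5, 0, 0, 0, 0],
    [0, 5, 0, 0, 0, 0],
    [0, 4, 0, 0, 0, 0],
    [0, 3.7, 0, 0, 0, 0],
    [0, 0, 0, 0, 0, 0],
    [0, 0, 0, 0, 0, 0]
  ]
}}

```text
time_s: 16.5
tcp_pos: [0.5976, 0.1229, 0.107]
tcp_rot: [-3.141, 0.0, 2.901]
force: [-0.5, -5.8, 2.8]
width: 0.772
```

```bash
python3 pad.py 15
```

```text
pad c px [291.17 211.06] area 1808.0 clamp [77.8 -0.9 50. ]
16.55 [0.5976 0.1229 0.107 ] [-3.141  0.     2.901] F [-0.3 -5.4  2.2] w 66.0
[-95.1  -0.  107. ] push along -U 5.3
```

Call:
{"api": "send_rows", "payload": {
  "moves": [
    [0, -6, 0, 0, 0, 0],
    [0, -6, 0, 0, 0, 0],
    [0, -6, 0, 0, 0, 0],
    [0, -4.7, 0, 0, 0, 0],
    [0, 0, 0, 0, 0, 0],
    [0, 0, 0, 0, 0, 0]
  ]
}}

```text
time_s: 17.15
tcp_pos: [0.5922, 0.1006, 0.1071]
tcp_rot: [3.141, 0.0, 2.9]
force: [-0.7, 0.2, -0.3]
width: 0.767
```

```bash
python3 pad.py 16
```

```text
pad c px [291.17 211.07] area 1900.5 clamp [77.9 -1.  50. ]
17.2 [0.5922 0.1007 0.107 ] [3.141 0.    2.901] F [-1.2  0.3  0.2] w 66.0
[-7.22e+01  1.00e-01  1.07e+02] push along -U -0.0
```

View pics/t16c.png

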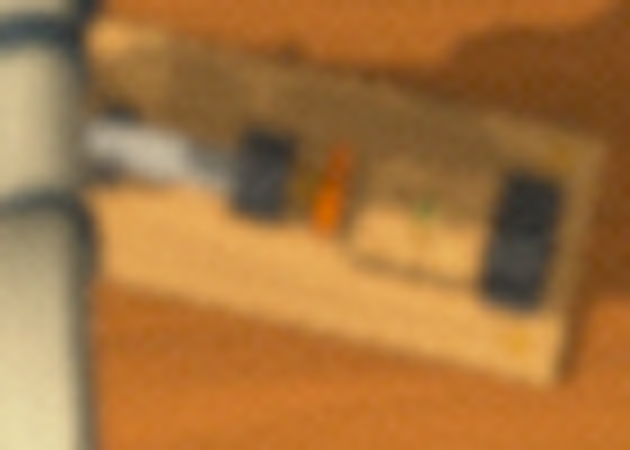

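Fourth pull, slower near the end because contact is expected.

Call:
{"api": "send_rows", "payload": {
  "moves": [
    [0, 5, 0, 0, 0, 0],
    [0, 5, 0, 0, 0, 0],
    [0, 4, 0, 0, 0, 0],
    [0, 2, 0, 0, 0, 0],
    [0, 2, 0, 0, 0, 0],
    [0, 1, 0, 0, 0, 0],
    [0, 0, 0, 0, 0, 0]
  ]
}}

```text
time_s: 17.9
tcp_pos: [0.5968, 0.1194, 0.1071]
tcp_rot: [-3.141, 0.0, 2.901]
force: [-0.9, -4.3, 3.5]
width: 0.772
```

Call:
{"api": "send_rows", "payload": {
  "moves": [
    [0, 1, 0, 0, 0, 0],
    [0, 1, 0, 0, 0, 0],
    [0, 0, 0, 0, 0, 0]
  ]
}}

```text
time_s: 18.2
tcp_pos: [0.5972, 0.1212, 0.1071]
tcp_rot: [-3.141, 0.0, 2.901]
force: [-0.7, -4.8, 3.7]
width: 0.778
```

Call:
{"api": "send_rows", "payload": {
  "moves": [
    [0, 1, 0, 0, 0, 0],
    [0, 0.7, 0, 0, 0, 0],
    [0, 0, 0, 0, 0, 0]
  ]
}}

```text
time_s: 18.5
tcp_pos: [0.5975, 0.1226, 0.1069]
tcp_rot: [-3.141, 0.0, 2.901]
force: [-0.2, -6.4, 2.2]
width: 0.779
```

```bash
python3 pad.py 17
```

```text
pad c px [293.17 211.78] area 1205.5 clamp [84.4 -1.7 50. ]
18.55 [0.5975 0.1225 0.107 ] [-3.141  0.     2.901] F [-1.2 -5.9  2.5] w 66.1
[-94.7   0.  107. ] push along -U 6.1
```

View pics/t17c.png

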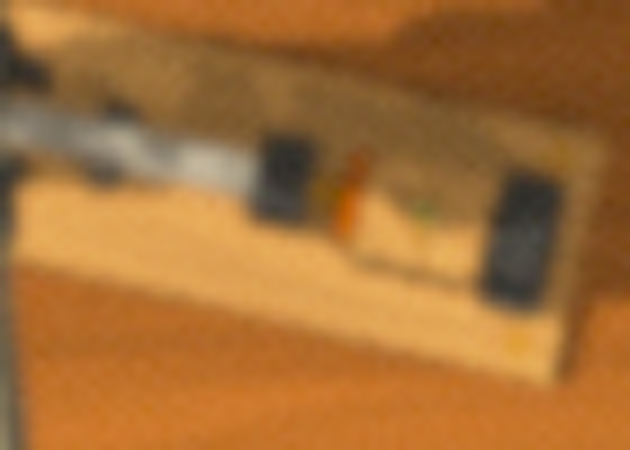

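Call:
{"api": "send_rows", "payload": {
  "moves": [
    [0, -6, 0, 0, 0, 0],
    [0, -6, 0, 0, 0, 0],
    [0, -6, 0, 0, 0, 0],
    [0, -4.7, 0, 0, 0, 0],
    [0, 0, 0, 0, 0, 0],
    [0, 0, 0, 0, 0, 0]
  ]
}}

```text
time_s: 19.15
tcp_pos: [0.5922, 0.1006, 0.107]
tcp_rot: [3.141, 0.0, 2.9]
force: [-0.8, -0.2, 0.3]
width: 0.774
```

```bash
python3 pad.py 18; python3 -c "
from h import *
s=cap('scene','s18.png')
cv2.imwrite('pics/s18c.png',cv2.resize(s[180:260,240:340,::-1],None,fx=7,fy=7,interpolation=cv2.INTER_CUBIC))"
```

```text
pad c px [292.95 212.53] area 1161.5 clamp [84.2 -4.1 50. ]
19.2 [0.5922 0.1007 0.107 ] [3.141 0.    2.901] F [-0.1 -0.4 -0.7] w 66.3
[-7.23e+01  1.00e-01  1.07e+02] push along -U 0.4
```

View pics/s18c.png

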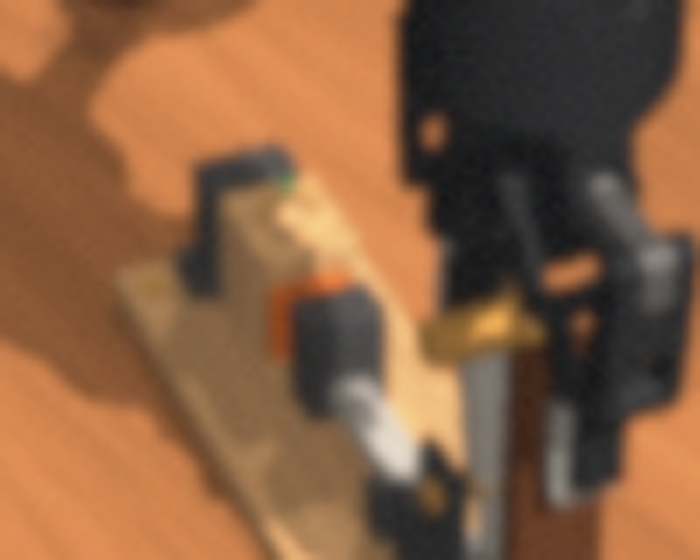

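Call:
{"api": "send_rows", "payload": {
  "moves": [
    [0, 5, 0, 0, 0, 0],
    [0, 4, 0, 0, 0, 0],
    [0, 3, 0, 0, 0, 0],
    [0, 0, 0, 0, 0, 0],
    [0, 0, 0, 0, 0, 0]
  ]
}}

```text
time_s: 19.75
tcp_pos: [0.595, 0.1124, 0.107]
tcp_rot: [-3.141, 0.0, 2.901]
force: [-1.1, -4.2, 3.6]
width: 0.773
```

```bash
python3 fz.py
```

```text
19.75 [0.595  0.1124 0.107 ] [-3.141  0.     2.901] F [-1.1 -4.2  3.6] w 66.0
[-84.3   0.  107. ] push along -U 4.3
```

Call:
{"api": "send_rows", "payload": {
  "moves": [
    [0, 1, 0, 0, 0, 0],
    [0, 1, 0, 0, 0, 0],
    [0, 0, 0, 0, 0, 0],
    [0, 0, 0, 0, 0, 0]
  ]
}}

```text
time_s: 20.15
tcp_pos: [0.5955, 0.1141, 0.1071]
tcp_rot: [-3.141, 0.0, 2.901]
force: [-0.5, -6.1, 4.3]
width: 0.775
```

Call:
{"api": "send_rows", "payload": {
  "moves": [
    [0, 1, 0, 0, 0, 0],
    [0, 1, 0, 0, 0, 0],
    [0, 0, 0, 0, 0, 0],
    [0, 0, 0, 0, 0, 0]
  ]
}}

```text
time_s: 20.55
tcp_pos: [0.5959, 0.1159, 0.1071]
tcp_rot: [-3.141, 0.0, 2.901]
force: [-1.0, -6.3, 5.3]
width: 0.774
```

Call:
{"api": "send_rows", "payload": {
  "moves": [
    [0, 1, 0, 0, 0, 0],
    [0, 1, 0, 0, 0, 0],
    [0, 0, 0, 0, 0, 0],
    [0, 0, 0, 0, 0, 0]
  ]
}}

```text
time_s: 20.95
tcp_pos: [0.5964, 0.1177, 0.1072]
tcp_rot: [-3.141, 0.0, 2.901]
force: [-1.4, -6.6, 6.0]
width: 0.776
```

```bash
python3 pad.py 19
```

```text
pad c px [293.59 211.91] area 1276.0 clamp [85.7 -1.8 50. ]
21.0 [0.5964 0.1177 0.1072] [-3.141  0.     2.901] F [-1.5 -6.6  7.1] w 65.7
[-8.980e+01  1.000e-01  1.072e+02] push along -U 6.8
```

View pics/t19c.png

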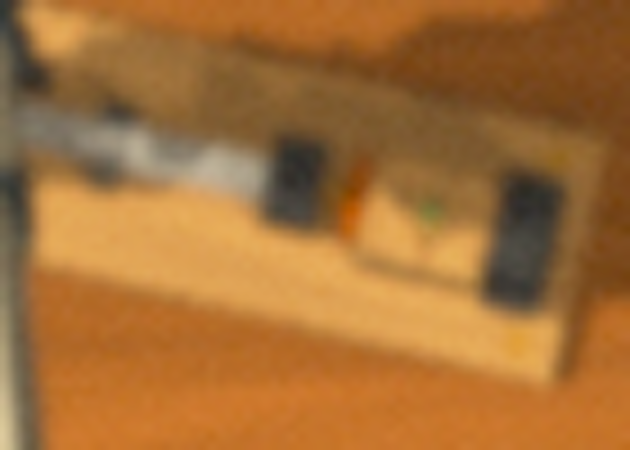

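Call:
{"api": "send_rows", "payload": {
  "moves": [
    [0, 1, 0, 0, 0, 0],
    [0, 1, 0, 0, 0, 0],
    [0, 0, 0, 0, 0, 0],
    [0, 0, 0, 0, 0, 0]
  ]
}}

```text
time_s: 21.4
tcp_pos: [0.5968, 0.1196, 0.1072]
tcp_rot: [-3.141, 0.0, 2.901]
force: [-2.7, -8.0, 6.4]
width: 0.773
```

Call:
{"api": "send_rows", "payload": {
  "moves": [
    [0, 1, 0, 0, 0, 0],
    [0, 0, 0, 0, 0, 0],
    [0, 0, 0, 0, 0, 0]
  ]
}}

```text
time_s: 21.7
tcp_pos: [0.5971, 0.1205, 0.1072]
tcp_rot: [-3.141, 0.0, 2.901]
force: [-2.5, -9.0, 8.2]
width: 0.777
```

Call:
{"api": "send_rows", "payload": {
  "moves": [
    [0, 0.8, 0, 0, 0, 0],
    [0, 0, 0, 0, 0, 0],
    [0, 0, 0, 0, 0, 0]
  ]
}}

```text
time_s: 22.0
tcp_pos: [0.5972, 0.1212, 0.1072]
tcp_rot: [-3.141, 0.0, 2.901]
force: [-2.5, -9.0, 7.3]
width: 0.772
```

```bash
python3 pad.py 20;  python3 -c "
from h import *
s=cap('scene','s20.png')
cv2.imwrite('pics/s20c.png',cv2.resize(s[180:260,240:340,::-1],None,fx=7,fy=7,interpolation=cv2.INTER_CUBIC))"
```

```text
pad c px [293.66 211.79] area 1285.5 clamp [85.9 -1.4 50. ]
22.05 [0.5972 0.1212 0.1072] [-3.141  0.     2.901] F [-3.1 -9.4  8. ] w 66.0
[-9.340e+01  1.000e-01  1.072e+02] push along -U 9.8
```

View pics/t20c.png

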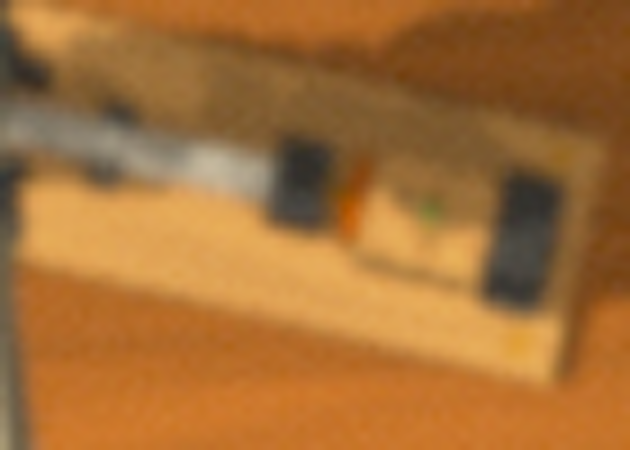

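View pics/s20c.png

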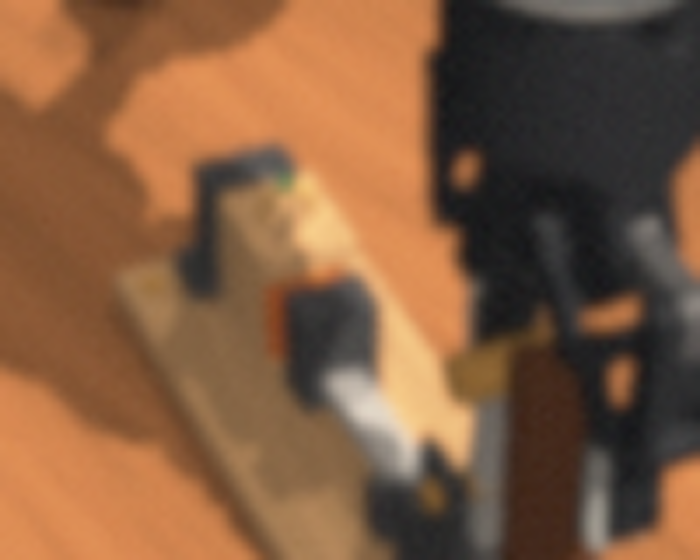

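Force and kinematics agree on about 4.8 mm of compression, so I'll add the last ~1.3 mm of trigger.

Call:
{"api": "send_rows", "payload": {
  "moves": [
    [0, 0.7, 0, 0, 0, 0],
    [0, 0, 0, 0, 0, 0],
    [0, 0, 0, 0, 0, 0]
  ]
}}

```text
time_s: 22.4
tcp_pos: [0.5974, 0.1218, 0.1072]
tcp_rot: [-3.141, 0.0, 2.901]
force: [-2.8, -10.6, 7.5]
width: 0.774
```

Call:
{"api": "send_rows", "payload": {
  "moves": [
    [0, 0.7, 0, 0, 0, 0],
    [0, 0, 0, 0, 0, 0],
    [0, 0, 0, 0, 0, 0]
  ]
}}

```text
time_s: 22.7
tcp_pos: [0.5975, 0.1224, 0.1071]
tcp_rot: [-3.14, 0.0, 2.901]
force: [-2.4, -9.8, 7.5]
width: 0.77
```

```bash
python3 pad.py 21; python3 - <<'E'
from h import *
t16=cv2.imread('pics/t16.png');t21=cv2.imread('pics/t21.png')
# profile along clamp axis at z=.05: dark head front & orange edges
for t in (t16,t21):
    xs=np.arange(.02,.125,.001)
    acc=0
    for y in(-.008,-.004,0,.004,.008):
        q=proj('top',[C(x,y,.052) for x in xs]).astype(np.float32)
        acc=acc+cv2.remap(t,q[:,0].reshape(1,-1),q[:,1].reshape(1,-1),cv2.INTER_CUBIC)[0].astype(float)
    a=acc/5
    print([(int(x*1e3+.5),int(c[2]),int(c[2]-c[0])) for x,c in zip(xs,a)][20:85:1])
E
```

```text
pad c px [293.69 211.68] area 1317.0 clamp [85.9 -1.  50. ]
22.75 [0.5975 0.1224 0.1071] [-3.14   0.     2.901] F [ -2.7 -11.1   6.7] w 65.6
[-94.6   0.  107.1] push along -U 11.4
[(40, 130, 41), (41, 125, 39), (42, 119, 37), (43, 112, 33), (44, 104, 28), (45, 97, 23), (46, 91, 20), (47, 84, 15), (48, 78, 13), (49, 75, 12), (50, 71, 11), (51, 70, 10), (52, 69, 9), (53, 68, 8), (54, 67, 7), (55, 67, 7), (56, 67, 7), (57, 68, 8), (58, 68, 10), (59, 70, 13), (60, 73, 19), (61, 77, 26), (62, 84, 35), (63, 91, 45), (64, 99, 56), (65, 106, 65), (66, 112, 74), (67, 117, 81), (68, 119, 85), (69, 121, 88), (70, 123, 91), (71, 126, 95), (72, 130, 103), (73, 138, 114), (74, 146, 127), (75, 155, 142), (76, 164, 155), (77, 171, 164), (78, 175, 169), (79, 175, 166), (80, 171, 158), (81, 164, 146), (82, 155, 131), (83, 147, 116), (84, 139, 103), (85, 134, 93), (86, 132, 87), (87, 134, 86), (88, 138, 86), (89, 144, 89), (90, 151, 94), (91, 159, 98), (92, 166, 104), (93, 172, 107), (94, 176, 109), (95, 179, 111), (96, 181, 112), (97, 181, 113), (98, 182, 113), (99, 181, 113), (100, 181, 113), (101, 1
[... 336 characters left out ...]
 114, 30), (59, 102, 25), (60, 89, 21), (61, 79, 17), (62, 71, 14), (63, 65, 11), (64, 61, 9), (65, 60, 8), (66, 58, 7), (67, 57, 6), (68, 58, 7), (69, 58, 6), (70, 58, 6), (71, 59, 7), (72, 61, 9), (73, 65, 13), (74, 70, 18), (75, 76, 26), (76, 82, 36), (77, 89, 45), (78, 96, 56), (79, 104, 68), (80, 112, 79), (81, 120, 90), (82, 130, 104), (83, 140, 119), (84, 149, 132), (85, 157, 144), (86, 164, 153), (87, 168, 154), (88, 171, 150), (89, 175, 145), (90, 178, 137), (91, 181, 131), (92, 185, 127), (93, 188, 125), (94, 191, 124), (95, 193, 123), (96, 193, 122), (97, 194, 122), (98, 192, 121), (99, 190, 119), (100, 188, 118), (101, 186, 116), (102, 184, 115), (103, 183, 114), (104, 181, 113)]
```

Three estimates put the pad about half way in: force ≈5.8 mm, trigger travel ≈5.8 mm, image ≈5.5 mm. I'll hold and do a last check.

Call:
{"api": "send_rows", "payload": {
  "moves": [
    [0, 0, 0, 0, 0, 0],
    [0, 0, 0, 0, 0, 0],
    [0, 0, 0, 0, 0, 0],
    [0, 0, 0, 0, 0, 0],
    [0, 0, 0, 0, 0, 0],
    [0, 0, 0, 0, 0, 0],
    [0, 0, 0, 0, 0, 0],
    [0, 0, 0, 0, 0, 0]
  ]
}}

```text
time_s: 23.55
tcp_pos: [0.5975, 0.1224, 0.1071]
tcp_rot: [-3.14, 0.0, 2.901]
force: [-2.2, -10.4, 6.6]
width: 0.776
```

```bash
python3 fz.py; python3 -c "
from h import *
cap('scene','s22.png')"
```

```text
23.55 [0.5975 0.1224 0.1071] [-3.14   0.     2.901] F [ -2.2 -10.4   6.6] w 66.3
[-94.6   0.  107.1] push along -U 10.7
```

View pics/s22.png

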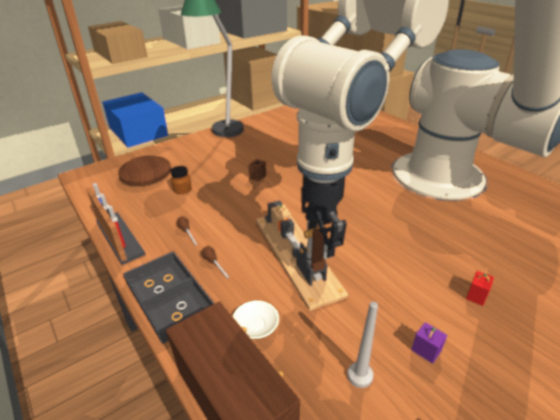

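The bystanders are where they were: dark block (258,170), purple (430,342), red (481,288), dish (256,320), mandrel (361,375). The block is gripped and the force is steady, so I'm handing in.

```bash
python3 -c "
from h import *
print(robot.hand_in())"
```

```text
the job is handed in; nothing more can be done
None
```

The pale ring block stands upright lengthwise in the clamp. The pad is pressed about half way in, and I handed in at about 23.6 s with the trigger still squeezed.

- **Placing:** I set the block on the board a few mm before the fixed jaw and let go of it. It did not tip.
- **Pumping:** I made five trigger pulls, letting the trigger spring fully back between them. The first advanced the jaw about 6–7 mm; pulls two and three gave 8 mm each. The pad reached the block on the fourth and was pressed in on the fifth.
- **Pad depth:** Force at the bar and trigger travel both give about 5.8 mm, against the 6 mm half way. The image gave roughly 4.5–6 mm, because the orange edge blurs into the block. I could not measure it more exactly.
- **Last state:** The push on the bar held at about 11 N over the last 0.8 s. I pushed the bar with the front finger only; the rear finger stood clear behind the handle.
- **Bystanders:** By eye in the last scene picture, the other things on the bench looked where they were at the start.

The two cameras disagreed by about 4 mm on where the block first stood; I used the average.

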